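# Restock the counter display chest

## Robot

A 6-joint arm with a two-finger parallel gripper is mounted at the origin on the work surface. World frame = base frame: x ahead of the robot, y to its left, z up, the work surface at z = 0. Lengths are in m, angles in rad, forces in N, time in s.
With the tool pointing down it reaches from about 0.275 to 0.975 m from the base axis. Payload 8.4 kg.
Tool frame: the origin (TCP) lies on the centre line of the jaws, within the pads' length; the fingertips stand ctrl.tip_reach ahead of it and the grasp point (between the pads) lies 8 mm behind it (ctrl.tip_reach is the distance from the TCP to the fingertips, in m); z points along the fingers, y is the line along which they close (so a half turn about z gives the same grasp; the last joint's range is limited). The gripper opens to 92 mm and grips with 3 to 60 N. Pads are 20 mm wide; open, the fingers measure 128 mm over their backs; the gripper's body (75 mm by 189 mm) begins 69 mm behind the grasp point.
Start: joints at [1.138, 0.353, 1.633, -0, 1.155, -0.002], TCP at [0.261, 0.568, 0.226] pointing down, gripper open.
Joint ranges: [-2.63, 2.63], [-0.92, 2.1], [0.06, 2.66], [-1.3, 4.44], [0, 2.69], [-3.02, 3.02]. Speed limits (rad/s): [2.22, 2.22, 2.79, 3.14, 3.14, 3.14].

## Interface

Orientations are given as [roll, pitch, yaw] about the fixed x, y, z axes, in that order (R = Rz(yaw) Ry(pitch) Rx(roll)).
In Python, from cell import ctrl gives the robot as it stands. The module is installed in compiled form; this text tells all that it offers.
- The arm moves only by the tool jog_arm, never from a script. Its argument "commands" is text: rows parted by semicolons, each of 5 numbers parted by spaces: the shift along the tool's x, y, z in units of 0.4 m (1.0 is 0.4 m), then the turn about the tool's z in units of pi/2 rad (1.0 is pi/2 rad), then the finger opening in mm, from 0 to 91.9. A call has exactly 10 rows; each row shifts and turns the commanded pose from where the row before left it, along the tool's axes as they then stand; what a row does not reach is not made up. A row lasts 1/12 s, in which the tool goes at most 41.7 mm and 7.16 degrees, less where a joint would pass 70% of its speed; a pose out of reach is approached as far as the arm can. A call with a number of a shift or a turn outside -1 to 1 is refused whole. A call with a gripper value outside its range is refused whole. The fingers move at their own pace and stop on an object; "grip_force" is the grip in N (left out, the last holds). Time passes only in rows, so rows that do not move let the fingers close, or fill a call up. It gives the time, the measured TCP pose, the force, the opening and the grip force at its end, in the units of the state.
- ctrl.state(): the state, without advancing time (a new reading comes with each control period).
- ctrl.get_image(name): name is "scene" or "side" or "wrist"; returns a dict with "pixels" (400x640x3 uint8, red, green, blue), "range_z" (400x640 float32, m along the optical axis (not along the pixel's ray), 0 where there is no reading), "fx", "fy", "cx", "cy" (pixels), "distortion" ([k1, k2, p1, p2, k3] as OpenCV has them; the pictures are not rectified), "world_to_cam" (4x4, takes a point from world to camera coordinates). Camera axes: x right, y up, looking along -z (the intrinsics and any distortion apply to the point x, -y, -z); pixel columns grow to the right and rows downward; lengths in m; the calibration is good to about 2 mm. A picture is of the moment at which its call begins.
- ctrl.close_job(): hands the job in; it is judged then, once.
The state is a dict: "time_s": time; "joint_positions": joint angles; "qvel": joint speeds; "effort": joint torques, N m; "eef_pos": TCP position; "ee_rot": TCP orientation; "contact_force": force on the tool from outside, world axes, zero at the start; "torque": the same for the moment, N m; "gripper_width": finger opening in m; "grasp_force": force on a finger pad.
Only numpy, scipy, OpenCV 4.12 (cv2) and the standard library are available. Lean on these libraries where they do the work, as an engineer would, in place of code of your own. Each camera call takes 0.05 s, during which the arm holds its last target. There are 200 camera calls.

## Task

Restock the chocolate display chest: lift its loose cover off by the handle and set it down upright in the middle of the dark mat, then put the long carton and the short carton, right way up, flat on the floor of the bay of matching length. Finally put the cover back on the chest, fully down all round; lower things into place rather than dropping them, and leave the jar, bowl and tin where they stand.

Things in the scene. Friction and masses are not known exactly. Their poses are not given: they have to be found in the camera images.
- chest: Wooden chest, fixed to the counter. Base board 212 (x) x 100 (y) x 10 mm; on it walls 16 mm high, 4 mm thick (tops 26 mm above the counter), 187 x 74 mm outside, and a 4 mm divider make two open bays in a row along x, hidden by the cover at first. The cover slips round the walls and stands on the board's rim. Origin: centre of underside, on the counter; x lengthwise, towards the long bay; z up.
- long_bay (a point): Centre of the floor of the chest's long bay, 10 mm above the counter; the bay is 105 mm (chest's x) by 66 mm (chest's y) inside. It lies 37 mm from the chest's centre along its +x. Axes as the chest's.
- short_bay (a point): Centre of the floor of the chest's short bay, 10 mm above the counter; the bay is 70 mm (chest's x) by 66 mm (chest's y) inside. It lies 54.5 mm from the chest's centre along its -x. Axes as the chest's.
- cover: Loose dark wooden cover, a deep upturned box open below, 199 (x) x 86 (y) x 62 mm without handle, about 0.35 kg. Inside 193 x 80 mm and 58 mm deep: 3 mm clearance each side round the chest's walls; fits either way round. Starts on the chest, x along the chest's x. Origin: centre of its lower rim (10 mm above the counter on the chest, 4 mm on the mat).
- cover_handle (a point): Centre of the cover's brass bar handle, 85 mm above the cover's origin. The bar runs along the cover's x: 100 mm long, 16 mm wide (y), 18 mm high (76 to 94 mm above the cover's origin), with 14 mm free below it to the roof; posts of 10 mm diameter 38 mm either side of the centre. Axes as the cover's.
- long_carton: Closed rigid cardboard carton with a brass band, the longer of two on the counter: 95 mm (x) by 56 mm (y) by 50 mm high, about 0.2 kg. Origin: centre of its underside, z up. Either way round along x is right.
- short_carton: Closed rigid cardboard carton with a brass band, the shorter of the two: 60 mm (x) by 56 mm (y) by 50 mm high, about 0.13 kg. In its bay it goes with its 60 mm side along the chest's x. Origin: centre of its underside, z up. Either way round is right.
- mat: Flat dark rubber mat, fixed to the counter, 240 mm (x) by 130 mm (y), 4 mm thick, where the cover is set aside. Origin: centre of its underside, on the counter.
- jar: Bystander: amber glass jar with brass cap, 68 mm diameter, 85 mm high, standing on the counter. Origin: centre of its underside.
- bowl: Bystander: brown earthenware bowl, 110 mm diameter, 45 mm high. Origin: centre of its underside.
- tin: Bystander: round brass tin, 88 mm diameter, 66 mm high. Origin: centre of its underside.
Not all that is in view belongs to the job. What is shaped like the short_carton but green or purple is not meant.

How it is judged:
On the way, in this order (a step that is already met when the one before it is completed fails the run):
1. the cover is set down upright on the mat, its centre within 55 mm of the mat's centre, released and at rest (horizontal distance between cover and mat below 0.055 m and z of cover in the frame of mat below 0.009 m and angle between cover's own z axis and vertical below 0.08 rad and contact force between the fingers and cover below 0.1 N and linear speed of cover below 0.03 m/s), for 0.2 s.
2. both cartons lie flat in their own bays, released and at rest, in either order, with the cover still on the mat (all of step 1 and horizontal distance between long_carton and long_bay below 0.015 m and z of long_carton in the frame of long_bay between -0.005 and 0.005 m and angle between each of long_carton, short_carton's own z axis and vertical below 0.08 rad and horizontal distance between short_carton and short_bay below 0.015 m and z of short_carton in the frame of short_bay between -0.005 and 0.005 m and contact force between the fingers and long_carton below 0.1 N and linear speed of each of long_carton, short_carton below 0.03 m/s and contact force between the fingers and short_carton below 0.1 N), for 0.2 s.
At the end, for the whole second after the job is handed in: Each carton lies released and upright (0.08 rad) in its matching bay, within 15 mm of the bay's centre and 5 mm of its floor. The cover is on the chest, either way round, released, rim within 4 mm of the base board, centred within 8 mm, level within 0.05 rad, in line within 0.1 rad (horizontal distance between long_carton and long_bay below 0.015 m and z of long_carton in the frame of long_bay between -0.005 and 0.005 m and angle between each of long_carton, short_carton's own z axis and vertical below 0.08 rad and horizontal distance between short_carton and short_bay below 0.015 m and z of short_carton in the frame of short_bay between -0.005 and 0.005 m and contact force between the fingers and long_carton below 0.1 N and linear speed of each of long_carton, short_carton, cover below 0.03 m/s and contact force between the fingers and short_carton below 0.1 N and horizontal distance between cover and chest below 0.008 m and z of cover in the frame of chest between 0.006 and 0.014 m and angle between cover's own z axis and vertical below 0.05 rad and angle between the x axis of cover and the x axis of chest, either way round below 0.1 rad and contact force between the fingers and cover below 0.1 N); the robot touches nothing.
It fails at once if the jar, bowl or tin is moved by more than 25 mm (distance of any of jar, bowl, tin from where it was at the start of the episode above 0.025 m).
It fails at once if the cover is dropped or thrown (faster than 0.7 m/s with no finger touching it, as after a fall of 25 mm) (contact force between the fingers and cover below 0.05 N and linear speed of cover above 0.7 m/s).
It fails at once if the long carton is dropped or thrown (faster than 0.7 m/s with no finger touching it, as after a fall of 25 mm) (contact force between the fingers and long_carton below 0.05 N and linear speed of long_carton above 0.7 m/s).
It fails at once if the short carton is dropped or thrown (faster than 0.7 m/s with no finger touching it, as after a fall of 25 mm) (contact force between the fingers and short_carton below 0.05 N and linear speed of short_carton above 0.7 m/s).
It also fails if it takes over 72 s, if anything falls off the work surface, if the arm or the gripper's body presses on something with over 40 N, if the wrist force passes 120 N, or if a joint passes its speed limit or range.

## Working session

There is one attempt and no reset: what is moved stays moved. The work goes in short steps, Python scripts to look and compute and a tool call to move; the robot and the scene stay as the last step left them, time stands still between calls to the robot, and variables do not carry over. Pictures are saved under pics/ and viewed, at most 10 in all, crops included, and the job is handed in when it is done.

Besides the shell and the picture viewer there is one more tool, called after "Call:" as name(argument=value, ...) on one line, values as JSON. jog_arm: Moves the arm, as the interface text tells. Its arguments: {"type":"object","properties":{"commands":{"type":"string"},"grip_force":{"type":"number"}},"required":["commands"]}

```bash
mkdir -p pics; cat > h.py <<'E'
import numpy as np, cv2
from cell import ctrl
def shot(n,f=None):
    d=ctrl.get_image(n)
    if f: cv2.imwrite('pics/'+f,d['pixels'][:,:,::-1])
    return d
def cloud(d):
    h,w=d['range_z'].shape
    u,v=np.meshgrid(np.arange(w),np.arange(h))
    K=np.array([[d['fx'],0,d['cx']],[0,d['fy'],d['cy']],[0,0,1.]])
    p=cv2.undistortPoints(np.stack([u,v],-1).reshape(-1,1,2).astype(np.float64),K,np.array(d['distortion'],float)).reshape(h,w,2)
    z=d['range_z'].astype(float)
    c=np.stack([p[...,0]*z,-p[...,1]*z,-z,np.ones_like(z)],-1)
    P=(c@np.linalg.inv(np.array(d['world_to_cam'])).T)[...,:3]
    P[z<=0]=np.nan
    return P
E
python3 - <<'E'
from h import *
for n in('scene','side'):
    d=shot(n,n+'0.png'); P=cloud(d); np.savez(n+'0.npz',P=P,c=d['pixels'])
    print(n,np.linalg.inv(d['world_to_cam'])[:3,3])
s=ctrl.state();print(s['eef_pos'],s['ee_rot'],s['time_s'],ctrl.tip_reach)
E
```

```text
scene [ 1.20040924 -0.05141381  0.91236074]
side [ 0.48118718 -0.76034468  0.59452862]
[0.26082863 0.56750098 0.22495063] [-3.14036158e+00  8.72750208e-08  2.71076271e+00] 0.1 0.011
```

View pics/scene0.png

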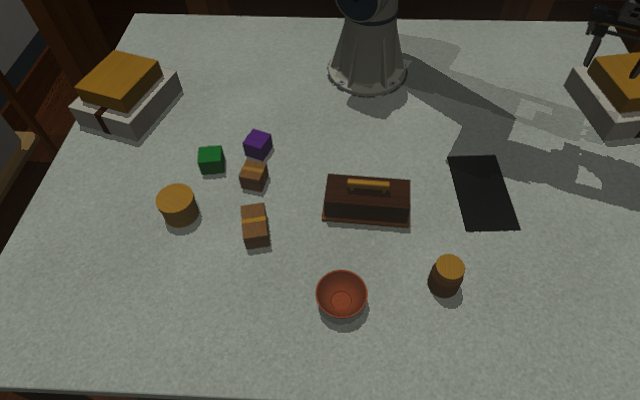

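View pics/side0.png

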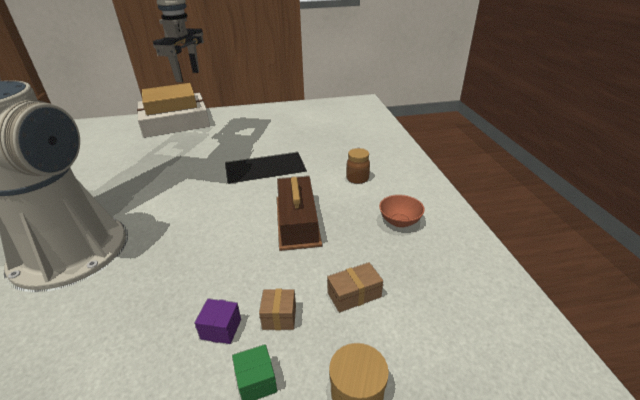

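The scene camera shows the cover on the chest at about (368,200), the mat at (483,192), the short carton at (254,175) and the long carton at (255,227). The tin is at (178,205), the bowl at (341,297) and the jar at (447,275). The green and purple blocks are decoys, and the side view agrees.

```bash
cat >> h.py <<'E'
def rect(P,box,zl,zh,m=None):
    u0,v0,u1,v1=box
    Q=P[v0:v1,u0:u1].reshape(-1,3); k=(Q[:,2]>zl)&(Q[:,2]<zh)
    if m is not None: k&=m[v0:v1,u0:u1].reshape(-1)
    Q=Q[k]
    r=cv2.minAreaRect((Q[:,:2]*1000).astype(np.float32))
    return np.round(r[0],1),np.round(r[1],1),round(r[2],1),len(Q),np.round(np.median(Q[:,2])*1000,1)
E
python3 - <<'E'
from h import *
B={'scene':dict(short=((232,155,275,198),.044,.056),long=((235,198,278,255),.044,.056),roof=((315,165,420,235),.066,.078),handle=((315,165,420,235),.098,.11),base=((315,165,420,240),.006,.0125),mat=((440,150,525,235),-.01,.02),tin=((150,180,205,235),.06,.072),jar=((425,250,470,300),.079,.092),bowl=((310,265,375,325),.03,.055)),
'side':dict(short=((255,285,302,332),.044,.056),long=((322,260,388,310),.044,.056),roof=((270,170,325,250),.066,.078),handle=((270,170,325,250),.098,.11),base=((270,170,325,250),.006,.0125),mat=((220,148,310,185),-.01,.02),tin=((325,340,392,400),.06,.072),jar=((340,145,375,185),.079,.092),bowl=((375,195,428,235),.03,.055))}
for n in B:
    f=np.load(n+'0.npz');P=f['P'];dk=f['c'].max(2)<45
    for k,(b,l,h) in B[n].items():
        print(n,k,*rect(P,b,l,h,dk if k=='mat' else None))
E
```

```text
scene short [ 471.9 -289.2] [57.3 65.6] 80.3 441 49.0
scene long [ 626.3 -262.7] [98.  56.4] 12.8 836 48.7
scene roof [544.7  -0.8] [199.2  90.4] 86.6 2115 70.6
scene handle [545.1  -1. ] [99.4 18.6] 88.2 241 101.9
scene base [578.9  -2.7] [211.1  37.2] 88.1 365 8.8
scene mat [476.7 290.9] [242.5 131.9] 4.6 3859 3.1
scene tin [ 582.  -457.5] [90.8 86. ] 39.4 930 65.0
scene jar [743.9 168.3] [57.8 59. ] 40.6 605 83.7
scene bowl [795.1 -53.1] [108.5 106.9] 4.0 618 41.0
side short [ 470.2 -291.7] [58.5 60.1] 79.7 863 50.5
side long [ 623.1 -264.8] [95.5 58.4] 13.4 1157 50.3
side roof [541.4  -3.1] [201.1  85.8] 86.9 1550 72.3
side handle [541.5  -3. ] [103.   15.8] 86.9 164 103.8
side base [543.1  69. ] [358.5 100.5] 87.9 285 10.0
side mat [475.3 286.3] [233.3 125.1] 4.7 1440 4.5
side tin [ 579.4 -458.1] [87.5 87.1] 78.7 2674 66.4
side jar [741.6 164.1] [59.6 58.5] 85.1 199 84.9
side bowl [793.3 -55.2] [109.  107.5] 33.5 517 40.1
```

```bash
cat >> h.py <<'E'
def plan(*wps,start=None):
    """wps: (x,y,z,yawdeg,nrows) world; prints rows in tool axes/units (dx dy dz turn)"""
    s=ctrl.state()
    cur=np.r_[s['eef_pos'],np.degrees(s['ee_rot'][2])] if start is None else np.array(start,float)
    print('t',round(s['time_s'],2),'at',cur.round(4),'rp',np.round(s['ee_rot'][:2],3),'w',s['gripper_width'],'F',np.round(s['contact_force'],1))
    for *w,n in wps:
        w=np.array(w,float); d=(w[:3]-cur[:3])/n; t=((w[3]-cur[3]+180)%360-180)/n
        out=[]
        for i in range(n):
            a=np.radians(cur[3]+i*t); c,q=np.cos(a),np.sin(a)
            out.append('%.3f %.3f %.3f %.4f'%((c*d[0]+q*d[1])/.4,(q*d[0]-c*d[1])/.4,-d[2]/.4,-t/90))
        print('->',w,'step mm',round(np.linalg.norm(d)*1e3,1),'turn',round(t,2)); print(' | '.join(out)); cur=w
E
python3 - <<'E'
from h import *
f=np.load('side0.npz');P=f['P'];print(rect(P,(195,298,242,342),.03,.07),rect(P,(232,345,278,400),.03,.07))
plan((.543,-.002,.2,87.3,20),(.543,-.002,.092,87.3,5))
E
```

```text
(array([ 362.1, -296.3]), array([59.2, 60.9]), 70.3, 1181, np.float64(50.2)) (array([ 422.3, -411.5]), array([56.5, 61.8]), 10.1, 1533, np.float64(50.4))
t 0.1 at [  0.2608   0.5675   0.225  155.3153] rp [-3.14  0.  ] w 0.0919443044947019 F [ 0.   0.6 -1. ]
-> [ 5.43e-01 -2.00e-03  2.00e-01  8.73e+01] step mm 31.8 turn -3.4
-0.062 -0.050 0.003 0.0378 | -0.065 -0.046 0.003 0.0378 | -0.067 -0.042 0.003 0.0378 | -0.070 -0.038 0.003 0.0378 | -0.072 -0.034 0.003 0.0378 | -0.074 -0.030 0.003 0.0378 | -0.075 -0.025 0.003 0.0378 | -0.077 -0.021 0.003 0.0378 | -0.078 -0.016 0.003 0.0378 | -0.079 -0.012 0.003 0.0378 | -0.079 -0.007 0.003 0.0378 | -0.079 -0.002 0.003 0.0378 | -0.079 0.003 0.003 0.0378 | -0.079 0.007 0.003 0.0378 | -0.079 0.012 0.003 0.0378 | -0.078 0.017 0.003 0.0378 | -0.077 0.021 0.003 0.0378 | -0.075 0.026 0.003 0.0378 | -0.074 0.030 0.003 0.0378 | -0.072 0.034 0.003 0.0378
-> [ 5.43e-01 -2.00e-03  9.20e-02  8.73e+01] step mm 21.6 turn 0.0
0.000 0.000 0.054 -0.0000 | 0.000 0.000 0.054 -0.0000 | 0.000 0.000 0.054 -0.0000 | 0.000 0.000 0.054 -0.0000 | 0.000 0.000 0.054 -0.0000
```

Call:
jog_arm(commands="-0.062 -0.050 0.003 0.038 60;-0.065 -0.046 0.003 0.038 60;-0.067 -0.042 0.003 0.038 60;-0.070 -0.038 0.003 0.038 60;-0.072 -0.034 0.003 0.038 60;-0.074 -0.030 0.003 0.038 60;-0.075 -0.025 0.003 0.038 60;-0.077 -0.021 0.003 0.038 60;-0.078 -0.016 0.003 0.038 60;-0.079 -0.012 0.003 0.038 60", grip_force=30)

```text
time_s: 0.93
eef_pos: [0.4024, 0.281, 0.2134]
ee_rot: [-3.141, 0.0, 2.111]
contact_force: [0.4, 0.8, 0.5]
gripper_width: 0.0602
grasp_force: 0.0
```

Call:
jog_arm(commands="-0.079 -0.007 0.003 0.038 60;-0.079 -0.002 0.003 0.038 60;-0.079 0.003 0.003 0.038 60;-0.079 0.007 0.003 0.038 60;-0.079 0.012 0.003 0.038 60;-0.078 0.017 0.003 0.038 60;-0.077 0.021 0.003 0.038 60;-0.075 0.026 0.003 0.038 60;-0.074 0.030 0.003 0.038 60;-0.072 0.034 0.003 0.038 60")

```text
time_s: 1.77
eef_pos: [0.5422, -0.0047, 0.2013]
ee_rot: [-3.141, -0.0, 1.514]
contact_force: [1.7, -0.3, 0.5]
gripper_width: 0.06
grasp_force: 0.0
```

```bash
python3 - <<'E'
from h import *
d=shot('wrist','w1.png');P=cloud(d)
for l,h in((.066,.078),(.098,.11),(.006,.0125)): print(rect(P,(0,0,640,400),l,h))
plan((.543,-.002,.092,87.3,5))
E
```

```text
(array([542.2,  -1.4]), array([199.4,  86.6]), 86.8, 21113, np.float64(71.9))
(array([542.4,  -0.9]), array([99.2, 15.8]), 86.7, 2587, np.float64(103.5))
(array([592.9, -65.3]), array([468. , 371.3]), 9.8, 1885, np.float64(9.8))
t 1.82 at [ 5.44600e-01 -8.80000e-03  2.01300e-01  8.64512e+01] rp [3.14e+00 2.00e-03] w 0.060121354189337485 F [ 2.5 -2.7 -0.7]
-> [ 5.43e-01 -2.00e-03  9.20e-02  8.73e+01] step mm 21.9 turn 0.17
0.003 -0.001 0.055 -0.0019 | 0.003 -0.001 0.055 -0.0019 | 0.003 -0.001 0.055 -0.0019 | 0.003 -0.001 0.055 -0.0019 | 0.003 -0.001 0.055 -0.0019
```

View pics/w1.png

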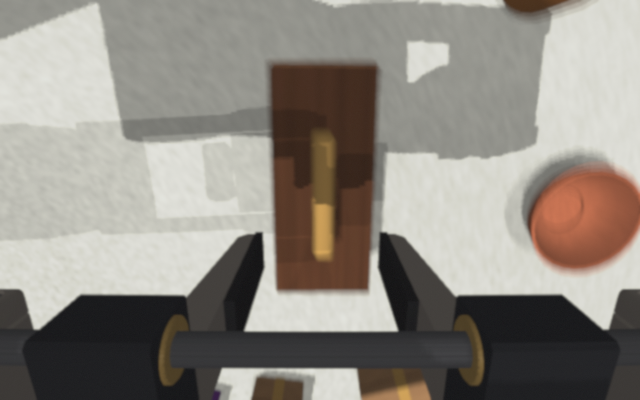

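The wrist view shows the cover upright at pixels (270–378, 62–290) with its handle at (322,195). The measured centre is (542,-1.5) mm at 86.8°, which matches the other cameras.

Call:
jog_arm(commands="0 0 0.054 0 60;0 0 0.054 0 60;0 0 0.054 0 60;0 0 0.054 0 60;0 0 0.054 0 60;0 0 0 0 60;0 0 0 0 60;0 0 0 0 60;0 0 0 0 60;0 0 0 0 60")

```text
time_s: 2.65
eef_pos: [0.5428, -0.0031, 0.0949]
ee_rot: [3.139, -0.0, 1.517]
contact_force: [0.7, 1.0, 0.0]
gripper_width: 0.06
grasp_force: 0.0
```

Call:
jog_arm(commands="0.004 0 0.006 0 20;0 0 0 0 10;0 0 0 0 10;0 0 0 0 10;0 0 0 0 10;0 0 0 0 10;0 0 0 0 10;0 0 0 0 10;0 0 0 0 10;0 0 0 0 10", grip_force=35)

```text
time_s: 3.48
eef_pos: [0.5421, -0.0015, 0.0912]
ee_rot: [3.141, -0.0, 1.517]
contact_force: [0.5, -0.1, -0.4]
gripper_width: 0.0158
grasp_force: 35.0
```

Call:
jog_arm(commands="0 0 0 0 10;0 0 0 0 10;0 0 0 0 10;0 0 0 0 10;0 0 0 0 10;0 0 0 0 10;0 0 0 0 10;0 0 0 0 10;0 0 0 0 10;0 0 0 0 10")

```text
time_s: 4.32
eef_pos: [0.542, -0.0015, 0.0912]
ee_rot: [3.142, 0.0, 1.517]
contact_force: [1.1, 0.5, -1.5]
gripper_width: 0.0161
grasp_force: 35.0
```

```bash
python3 - <<'E'
from h import *
c=ctrl.state();y=np.degrees(c['ee_rot'][2]);p=c['eef_pos']
plan((p[0],p[1],.19,y,6),(.476,.289,.19,y-82.2,18),(.476,.289,.092-.0035,y-82.2,8))
E
```

```text
t 4.32 at [ 5.42000e-01 -1.50000e-03  9.12000e-02  8.69198e+01] rp [3.142 0.   ] w 0.016056456103246044 F [ 1.1  0.5 -1.5]
-> [ 5.42037595e-01 -1.52681225e-03  1.90000000e-01  8.69197909e+01] step mm 16.5 turn 0.0
0.000 0.000 -0.041 -0.0000 | 0.000 0.000 -0.041 -0.0000 | 0.000 0.000 -0.041 -0.0000 | 0.000 0.000 -0.041 -0.0000 | 0.000 0.000 -0.041 -0.0000 | 0.000 0.000 -0.041 -0.0000
-> [0.476      0.289      0.19       4.71979086] step mm 16.6 turn -4.57
0.040 -0.011 -0.000 0.0507 | 0.039 -0.014 -0.000 0.0507 | 0.037 -0.018 -0.000 0.0507 | 0.036 -0.020 -0.000 0.0507 | 0.034 -0.023 -0.000 0.0507 | 0.032 -0.026 -0.000 0.0507 | 0.030 -0.028 -0.000 0.0507 | 0.028 -0.031 -0.000 0.0507 | 0.025 -0.033 -0.000 0.0507 | 0.023 -0.035 -0.000 0.0507 | 0.020 -0.036 -0.000 0.0507 | 0.017 -0.038 -0.000 0.0507 | 0.014 -0.039 -0.000 0.0507 | 0.011 -0.040 -0.000 0.0507 | 0.007 -0.041 -0.000 0.0507 | 0.004 -0.041 -0.000 0.0507 | 0.001 -0.041 -0.000 0.0507 | -0.003 -0.041 -0.000 0.0507
-> [0.476      0.289      0.0885     4.71979086] step mm 12.7 turn 0.0
0.000 0.000 0.032 -0.0000 | 0.000 0.000 0.032 -0.0000 | 0.000 0.000 0.032 -0.0000 | 0.000 0.000 0.032 -0.0000 | 0.000 0.000 0.032 -0.0000 | 0.000 0.000 0.032 -0.0000 | 0.000 0.000 0.032 -0.0000 | 0.000 0.000 0.032 -0.0000
```

Call:
jog_arm(commands="0 0 -0.02 0 10;0 0 -0.03 0 10;0 0 -0.04 0 10;0 0 -0.04 0 10;0 0 -0.04 0 10;0 0 -0.04 0 10;0 0 -0.03 0 10;0 0 -0.01 0 10;0 0 0 0 10;0 0 0 0 10")

```text
time_s: 5.15
eef_pos: [0.5416, -0.0015, 0.1909]
ee_rot: [-3.141, -0.0, 1.517]
contact_force: [-0.4, 0.6, -3.0]
gripper_width: 0.0155
grasp_force: 35.0
```

Call:
jog_arm(commands="0.040 -0.011 0 0.051 10;0.039 -0.014 0 0.051 10;0.037 -0.018 0 0.051 10;0.036 -0.020 0 0.051 10;0.034 -0.023 0 0.051 10;0.032 -0.026 0 0.051 10;0.030 -0.028 0 0.051 10;0.028 -0.031 0 0.051 10;0.025 -0.033 0 0.051 10;0.023 -0.035 0 0.051 10")

```text
time_s: 5.98
eef_pos: [0.5047, 0.1604, 0.1899]
ee_rot: [-3.141, 0.002, 0.712]
contact_force: [0.1, -0.7, -3.6]
gripper_width: 0.016
grasp_force: 35.0
```

Call:
jog_arm(commands="0.020 -0.036 0 0.05 10;0.017 -0.038 0 0.05 10;0.014 -0.039 0 0.05 10;0.011 -0.040 0 0.05 10;0.007 -0.041 0 0.05 10;0.004 -0.041 0 0.05 10;0.001 -0.041 0 0.05 10;-0.003 -0.041 0 0.05 10;0 0 0 0 10;0 0 0 0 10")

```text
time_s: 6.82
eef_pos: [0.476, 0.289, 0.19]
ee_rot: [3.141, 0.002, 0.091]
contact_force: [0.5, 0.4, -3.2]
gripper_width: 0.0157
grasp_force: 35.0
```

```bash
python3 - <<'E'
from h import *
for n in('side','scene'):
    d=shot(n,n+'2.png'); P=cloud(d); np.savez(n+'2.npz',P=P,c=d['pixels'])
    # chest: points 20-29mm high near chest
    Q=P.reshape(-1,3);k=(Q[:,2]>.021)&(Q[:,2]<.03)&(abs(Q[:,0]-.543)<.06)&(abs(Q[:,1])<.12)
    Q=Q[k];a=np.radians(86.9);c=Q[:,:2]-[.542,-.0015];s=c@[np.cos(a),np.sin(a)];t=c@[-np.sin(a),np.cos(a)]
    print(n,cv2.minAreaRect((Q[:,:2]*1000).astype(np.float32)))
    print(np.histogram(s[abs(t)<.03],np.arange(-.1,.101,.005)))
    print(np.c_[P[195:235:2,0,0]*0][:0])
plan((.476,.289,.089,4.7,8))
E
```

```text
side ((541.5, -2.009368896484375), (191.04444885253906, 73.8810806274414), 86.88789367675781)
(array([ 9, 58,  3,  0,  0,  0,  0,  0,  0,  0,  0,  0,  0,  0,  0,  0,  0,
        0,  0,  0,  0,  0, 18, 37,  1,  0,  0,  0,  0,  0,  0,  0,  0,  0,
        0,  0,  0, 23, 25,  0]), array([-1.00000000e-01, -9.50000000e-02, -9.00000000e-02, -8.50000000e-02,
       -8.00000000e-02, -7.50000000e-02, -7.00000000e-02, -6.50000000e-02,
       -6.00000000e-02, -5.50000000e-02, -5.00000000e-02, -4.50000000e-02,
       -4.00000000e-02, -3.50000000e-02, -3.00000000e-02, -2.50000000e-02,
       -2.00000000e-02, -1.50000000e-02, -1.00000000e-02, -5.00000000e-03,
        8.32667268e-17,  5.00000000e-03,  1.00000000e-02,  1.50000000e-02,
        2.00000000e-02,  2.50000000e-02,  3.00000000e-02,  3.50000000e-02,
        4.00000000e-02,  4.50000000e-02,  5.00000000e-02,  5.50000000e-02,
        6.00000000e-02,  6.50000000e-02,  7.00000000e-02,  7.50000000e-02,
        8.00000000e-02,  8.50000000e-02,  9.00000000e-02,  9.50000000e-02,
        1.00000000e-01]))
[]
scene ((543.8034057617188, -0.837890625), (
[... 709 characters left out ...]
0e-02,  2.50000000e-02,  3.00000000e-02,  3.50000000e-02,
        4.00000000e-02,  4.50000000e-02,  5.00000000e-02,  5.50000000e-02,
        6.00000000e-02,  6.50000000e-02,  7.00000000e-02,  7.50000000e-02,
        8.00000000e-02,  8.50000000e-02,  9.00000000e-02,  9.50000000e-02,
        1.00000000e-01]))
[]
t 6.92 at [0.4764 0.2881 0.1904 5.1258] rp [3.141e+00 1.000e-03] w 0.01579502242831634 F [ 0.4 -0.1 -3.2]
-> [0.476 0.289 0.089 4.7  ] step mm 12.7 turn -0.05
-0.000 -0.000 0.032 0.0006 | -0.000 -0.000 0.032 0.0006 | -0.000 -0.000 0.032 0.0006 | -0.000 -0.000 0.032 0.0006 | -0.000 -0.000 0.032 0.0006 | -0.000 -0.000 0.032 0.0006 | -0.000 -0.000 0.032 0.0006 | -0.000 -0.000 0.032 0.0006
```

View pics/side2.png

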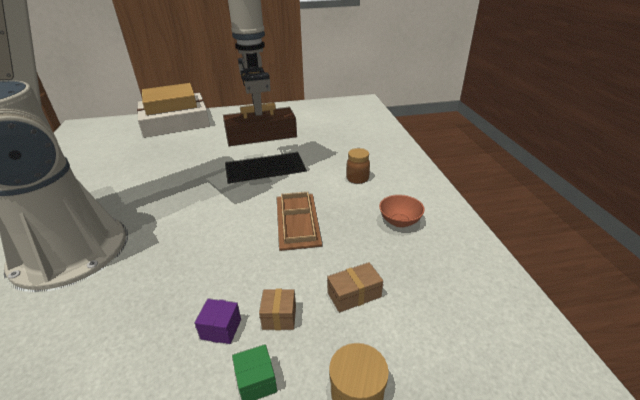

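The side view shows the cover held level over the mat. The open chest sits at (299,220), with its divider nearer the mat at (296,210), so the long bay faces the cartons (-y).

Call:
jog_arm(commands="0 0 0.034 0 10;0 0 0.04 0 10;0 0 0.04 0 10;0 0 0.04 0 10;0 0 0.04 0 10;0 0 0.03 0 10;0 0 0.02 0 10;0 0 0.01 0 10;0 0 0.003 0 10;0 0 0 0 10")

```text
time_s: 7.75
eef_pos: [0.477, 0.2889, 0.0885]
ee_rot: [-3.142, -0.0, 0.088]
contact_force: [0.5, 0.7, -2.7]
gripper_width: 0.0154
grasp_force: 35.0
```

Call:
jog_arm(commands="0 0 0.002 0 10;0 0 0.002 0 10;0 0 0.002 0 10;0 0 0 0 10;0 0 0 0 10;0 0 0 0 10;0 0 0 0 10;0 0 0 0 10;0 0 0 0 10;0 0 0 0 10")

```text
time_s: 8.58
eef_pos: [0.4768, 0.2889, 0.086]
ee_rot: [-3.142, -0.0, 0.088]
contact_force: [0.1, -0.3, -2.1]
gripper_width: 0.0162
grasp_force: 35.0
```

Call:
jog_arm(commands="0 0 0.002 0 10;0 0 0.001 0 10;0 0 0 0 10;0 0 0 0 10;0 0 0 0 10;0 0 0 0 10;0 0 0 0 10;0 0 0 0 10;0 0 0 0 10;0 0 0 0 10")

```text
time_s: 9.42
eef_pos: [0.4769, 0.289, 0.0852]
ee_rot: [-3.142, -0.0, 0.088]
contact_force: [-1.7, -1.3, 5.6]
gripper_width: 0.0157
grasp_force: 35.0
```

Call:
jog_arm(commands="0 0 0 0 40;0 0 0 0 40;0 0 0 0 40;0 0 0 0 40;0 0 0 0 40;0 0 0 0 40;0 0 0 0 40;0 0 0 0 40;0 0 0 0 40;0 0 0 0 40")

```text
time_s: 10.25
eef_pos: [0.4768, 0.2889, 0.0848]
ee_rot: [3.142, 0.0, 0.088]
contact_force: [0.9, -0.0, -0.3]
gripper_width: 0.0403
grasp_force: 0.0
```

```bash
python3 - <<'E'
from h import *
d=shot('wrist');P=cloud(d);print(rect(P,(0,0,640,400),.062,.072),rect(P,(0,0,640,400),.093,.104))
# long carton x at 13 -> close along 103/-77: yaw=13+... tool y = yaw-90 = -77 -> yaw 13
plan((.477,.289,.20,5.0,6),(.6245,-.264,.20,13,15))
E
```

```text
(array([478.1, 288.5]), array([199.6,  86.6]), 5.0, 37402, np.float64(65.9)) (array([484.6, 288.9]), array([59.4, 76.8]), 60.2, 6747, np.float64(97.6))
t 10.3 at [0.4768 0.2889 0.0848 5.0169] rp [3.142 0.   ] w 0.04005027197400003 F [-0.1 -1.  -0.3]
-> [0.477 0.289 0.2   5.   ] step mm 19.2 turn -0.0
0.000 -0.000 -0.048 0.0000 | 0.000 -0.000 -0.048 0.0000 | 0.000 -0.000 -0.048 0.0000 | 0.000 -0.000 -0.048 0.0000 | 0.000 -0.000 -0.048 0.0000 | 0.000 -0.000 -0.048 0.0000
-> [ 0.6245 -0.264   0.2    13.    ] step mm 38.2 turn 0.53
0.016 0.094 -0.000 -0.0059 | 0.016 0.094 -0.000 -0.0059 | 0.015 0.094 -0.000 -0.0059 | 0.014 0.094 -0.000 -0.0059 | 0.013 0.095 -0.000 -0.0059 | 0.012 0.095 -0.000 -0.0059 | 0.011 0.095 -0.000 -0.0059 | 0.010 0.095 -0.000 -0.0059 | 0.009 0.095 -0.000 -0.0059 | 0.009 0.095 -0.000 -0.0059 | 0.008 0.095 -0.000 -0.0059 | 0.007 0.095 -0.000 -0.0059 | 0.006 0.095 -0.000 -0.0059 | 0.005 0.095 -0.000 -0.0059 | 0.004 0.095 -0.000 -0.0059
```

Call:
jog_arm(commands="0 0 -0.02 0 60;0 0 -0.048 0 60;0 0 -0.048 0 60;0 0 -0.048 0 60;0 0 -0.048 0 60;0 0 -0.048 0 91;0 0 -0.028 0 91;0.016 0.094 0 -0.006 91;0.016 0.094 0 -0.006 91;0.015 0.094 0 -0.006 91")

```text
time_s: 11.13
eef_pos: [0.5065, 0.1777, 0.2005]
ee_rot: [-3.141, -0.001, 0.118]
contact_force: [0.3, 0.5, 0.0]
gripper_width: 0.0901
grasp_force: 0.0
```

Call:
jog_arm(commands="0.014 0.094 0 -0.006 91;0.013 0.095 0 -0.006 91;0.012 0.095 0 -0.006 91;0.011 0.095 0 -0.006 91;0.010 0.095 0 -0.006 91;0.009 0.095 0 -0.006 91;0.009 0.095 0 -0.006 91;0.008 0.095 0 -0.006 91;0.007 0.095 0 -0.006 91;0.006 0.095 0 -0.006 91")

```text
time_s: 11.97
eef_pos: [0.6054, -0.1922, 0.2001]
ee_rot: [-3.141, 0.0, 0.21]
contact_force: [0.6, 0.4, 0.6]
gripper_width: 0.0913
grasp_force: 0.0
```

Call:
jog_arm(commands="0.005 0.095 0 -0.006 91;0.004 0.095 0 -0.006 91;0 0 0 0 91;0 0 0 0 91;0 0 0 0 91;0 0 0 0 91;0 0 0 0 91;0 0 0 0 91;0 0 0 0 91;0 0 0 0 91")

```text
time_s: 12.8
eef_pos: [0.6252, -0.2632, 0.2002]
ee_rot: [3.141, -0.0, 0.23]
contact_force: [0.9, -0.4, -0.1]
gripper_width: 0.0907
grasp_force: 0.0
```

```bash
python3 - <<'E'
from h import *
d=shot('wrist','w3.png');P=cloud(d);Q=P.reshape(-1,3)
w=(abs(P[...,0]-.6245)<.09)&(abs(P[...,1]+.264)<.09)
print(rect(P,(0,0,640,400),.046,.055,w))
w=(abs(P[...,0]-.471)<.055)&(abs(P[...,1]+.29)<.055)
try: print('short',rect(P,(0,0,640,400),.046,.055,w))
except Exception as e: print(e)
plan((.6245,-.264,.036,13,8))
E
```

```text
(array([ 624.3, -263.4]), array([95.1, 56.1]), 13.0, 6319, np.float64(50.0))
short (array([ 480.6, -290.9]), array([57.4, 43.8]), 81.7, 1504, np.float64(49.7))
t 12.85 at [ 0.6252 -0.2633  0.2001 13.1524] rp [ 3.142 -0.   ] w 0.09092781007316925 F [0.3 0.8 0.3]
-> [ 0.6245 -0.264   0.036  13.    ] step mm 20.5 turn -0.02
-0.000 0.000 0.051 0.0002 | -0.000 0.000 0.051 0.0002 | -0.000 0.000 0.051 0.0002 | -0.000 0.000 0.051 0.0002 | -0.000 0.000 0.051 0.0002 | -0.000 0.000 0.051 0.0002 | -0.000 0.000 0.051 0.0002 | -0.000 0.000 0.051 0.0002
```

View pics/w3.png

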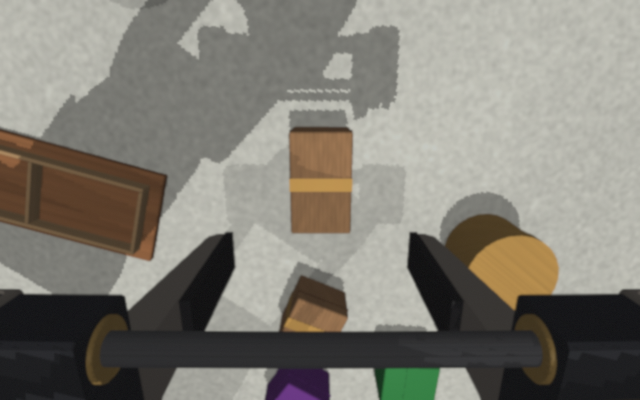

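The long carton is square between the fingers, at pixels (290–352, 128–233), with its band across it. Its size and angle check out at 95 x 56 mm and 13°.

Call:
jog_arm(commands="-0.002 0 0.04 0 91;0 0 0.06 0 91;0 0 0.06 0 91;0 0 0.06 0 91;0 0 0.06 0 91;0 0 0.06 0 91;0 0 0.0425 0 91;0 0 0.025 0 91;0 0 0.01 0 91;0 0 0 0 91")

```text
time_s: 13.68
eef_pos: [0.6241, -0.2638, 0.0324]
ee_rot: [-3.141, 0.001, 0.229]
contact_force: [0.0, 0.8, -0.5]
gripper_width: 0.0911
grasp_force: 0.0
```

Call:
jog_arm(commands="0 0 0 0 70;0 0 0 0 50;0 0 0 0 50;0 0 0 0 50;0 0 0 0 50;0 0 0 0 50;0 0 0 0 50;0 0 0 0 50;0 0 0 0 50;0 0 0 0 50", grip_force=25)

```text
time_s: 14.52
eef_pos: [0.6245, -0.2639, 0.0335]
ee_rot: [3.141, -0.0, 0.229]
contact_force: [-1.2, 2.1, 5.0]
gripper_width: 0.0556
grasp_force: 25.0
```

```bash
python3 - <<'E'
from h import *
c=ctrl.state();y=np.degrees(c['ee_rot'][2]);p=c['eef_pos']
plan((p[0],p[1],.11,y,5),(.5411,-.0384,.11,y+73.9,15))
E
```

```text
t 14.52 at [ 0.6245 -0.2639  0.0335 13.1185] rp [ 3.141 -0.   ] w 0.05559775352980864 F [-1.2  2.1  5. ]
-> [ 0.62453289 -0.26390774  0.11       13.11846462] step mm 15.3 turn 0.0
0.000 0.000 -0.038 -0.0000 | 0.000 0.000 -0.038 -0.0000 | 0.000 0.000 -0.038 -0.0000 | 0.000 0.000 -0.038 -0.0000 | 0.000 0.000 -0.038 -0.0000
-> [ 5.41100000e-01 -3.84000000e-02  1.10000000e-01  8.70184646e+01] step mm 16.0 turn 4.93
-0.005 -0.040 -0.000 -0.0547 | -0.002 -0.040 -0.000 -0.0547 | 0.002 -0.040 -0.000 -0.0547 | 0.005 -0.040 -0.000 -0.0547 | 0.009 -0.039 -0.000 -0.0547 | 0.012 -0.038 -0.000 -0.0547 | 0.015 -0.037 -0.000 -0.0547 | 0.018 -0.036 -0.000 -0.0547 | 0.021 -0.034 -0.000 -0.0547 | 0.024 -0.032 -0.000 -0.0547 | 0.027 -0.030 -0.000 -0.0547 | 0.029 -0.027 -0.000 -0.0547 | 0.032 -0.025 -0.000 -0.0547 | 0.034 -0.022 -0.000 -0.0547 | 0.035 -0.019 -0.000 -0.0547
```

Call:
jog_arm(commands="0 0 -0.02 0 50;0 0 -0.04 0 50;0 0 -0.04 0 50;0 0 -0.04 0 50;0 0 -0.03 0 50;0 0 -0.02 0 50;-0.005 -0.040 0 -0.055 50;-0.002 -0.040 0 -0.055 50;0.002 -0.040 0 -0.055 50;0.005 -0.040 0 -0.055 50")

```text
time_s: 15.35
eef_pos: [0.6011, -0.2031, 0.1087]
ee_rot: [-3.141, 0.001, 0.579]
contact_force: [-0.2, 0.3, -2.2]
gripper_width: 0.0557
grasp_force: 25.0
```

Call:
jog_arm(commands="0.009 -0.039 0 -0.055 50;0.012 -0.038 0 -0.055 50;0.015 -0.037 0 -0.055 50;0.018 -0.036 0 -0.055 50;0.021 -0.034 0 -0.055 50;0.024 -0.032 0 -0.055 50;0.027 -0.030 0 -0.055 50;0.029 -0.027 0 -0.055 50;0.032 -0.025 0 -0.055 50;0.034 -0.022 0 -0.055 50")

```text
time_s: 16.18
eef_pos: [0.5446, -0.0529, 0.1088]
ee_rot: [-3.141, 0.0, 1.443]
contact_force: [0.1, 0.2, -2.2]
gripper_width: 0.0555
grasp_force: 25.0
```

Call:
jog_arm(commands="0.035 -0.019 0 -0.05 50;0 0 0 0 50;0 0 0 0 50;0 0 0 0 50;0 0 0 0 50;0 0 0 0 50;0 0 0 0 50;0 0 0 0 50;0 0 0 0 50;0 0 0 0 50")

```text
time_s: 17.02
eef_pos: [0.5396, -0.0388, 0.109]
ee_rot: [-3.142, 0.0, 1.517]
contact_force: [-0.4, -0.4, -2.5]
gripper_width: 0.0559
grasp_force: 25.0
```

```bash
python3 - <<'E'
from h import *
for n in ('wrist','side','scene'):
    d=shot(n);P=cloud(d)
    w=(abs(P[...,0]-.542)<.08)&(abs(P[...,1]+.03)<.12)
    print(n,rect(P,(0,0,640,400),.118,.134,w),rect(P,(0,0,640,400),.021,.03,w))
plan((.5405,-.0385,.050,86.9,5))
E
```

```text
wrist (array([540.5, -30.9]), array([78.1, 86. ]), 87.3, 21527, np.float64(125.4)) (array([544.9,  43.8]), array([95.8, 74.6]), 86.8, 3216, np.float64(25.6))
side (array([538.9, -42.2]), array([96.2, 85.5]), 87.5, 718, np.float64(125.8)) (array([540.3, -22.2]), array([151.1,  73.8]), 86.9, 205, np.float64(25.9))
scene (array([550.9, -39.5]), array([95.4, 72.3]), 89.5, 246, np.float64(124.0)) (array([545.4,  -2.4]), array([185.1,  76.9]), 88.2, 307, np.float64(24.0))
t 17.17 at [ 5.39600e-01 -3.87000e-02  1.09000e-01  8.69125e+01] rp [-3.142  0.   ] w 0.05554424780800375 F [ 0.4  0.1 -2.5]
-> [ 5.405e-01 -3.850e-02  5.000e-02  8.690e+01] step mm 11.8 turn -0.0
0.000 0.000 0.029 0.0000 | 0.000 0.000 0.029 0.0000 | 0.000 0.000 0.029 0.0000 | 0.000 0.000 0.029 0.0000 | 0.000 0.000 0.029 0.0000
```

Call:
jog_arm(commands="0 0.002 0.02 0 50;0 0 0.035 0 50;0 0 0.035 0 50;0 0 0.03 0 50;0 0 0.02 0 50;0 0 0.01 0 50;0 0 0.006 0 50;0 0 0.003 0 50;0 0 0 0 50;0 0 0 0 50")

```text
time_s: 18.0
eef_pos: [0.5408, -0.0387, 0.0458]
ee_rot: [3.141, 0.0, 1.517]
contact_force: [0.3, 0.3, -2.6]
gripper_width: 0.0556
grasp_force: 25.0
```

Call:
jog_arm(commands="0 0 0.001 0 50;0 0 0.001 0 50;0 0 0.001 0 50;0 0 0 0 50;0 0 0 0 50;0 0 0 0 50;0 0 0 0 50;0 0 0 0 50;0 0 0 0 50;0 0 0 0 50")

```text
time_s: 18.83
eef_pos: [0.5404, -0.0387, 0.0442]
ee_rot: [3.142, -0.0, 1.517]
contact_force: [0.4, 0.1, -2.5]
gripper_width: 0.0559
grasp_force: 25.0
```

Call:
jog_arm(commands="0 0 0.001 0 50;0 0 0.001 0 50;0 0 0.001 0 50;0 0 0 0 50;0 0 0 0 50;0 0 0 0 50;0 0 0 0 50;0 0 0 0 50;0 0 0 0 50;0 0 0 0 50")

```text
time_s: 19.67
eef_pos: [0.5404, -0.0387, 0.0435]
ee_rot: [3.141, 0.0, 1.517]
contact_force: [-2.7, 0.5, 5.1]
gripper_width: 0.0556
grasp_force: 25.0
```

Call:
jog_arm(commands="0 0 0 0 85;0 0 0 0 85;0 0 0 0 85;0 0 0 0 85;0 0 -0.02 0 85;0 0 -0.06 0 91;0 0 -0.08 0 91;0 0 -0.08 0 91;0 0 -0.08 0 91;0 0 -0.05 0 91")

```text
time_s: 20.5
eef_pos: [0.5414, -0.0388, 0.1948]
ee_rot: [3.138, 0.0, 1.517]
contact_force: [0.1, 1.0, -0.5]
gripper_width: 0.0911
grasp_force: 0.0
```

```bash
python3 - <<'E'
from h import *
d=shot('wrist');P=cloud(d)
w=(abs(P[...,0]-.542)<.08)&(abs(P[...,1]+.03)<.12)
print(rect(P,(0,0,640,400),.056,.064,w))
plan((.471,-.2905,.192,-9.5,16))
E
```

```text
(array([540.5, -39.3]), array([94.4, 56.2]), 86.9, 6904, np.float64(59.9))
t 20.55 at [ 5.4320e-01 -3.8900e-02  1.9770e-01  8.6916e+01] rp [3.134 0.   ] w 0.09108737062320994 F [0.8 0.2 2.1]
-> [ 0.471  -0.2905  0.192  -9.5   ] step mm 16.4 turn -6.03
-0.040 -0.009 0.001 0.0670 | -0.041 -0.005 0.001 0.0670 | -0.041 -0.001 0.001 0.0670 | -0.041 0.004 0.001 0.0670 | -0.040 0.008 0.001 0.0670 | -0.039 0.012 0.001 0.0670 | -0.038 0.016 0.001 0.0670 | -0.036 0.020 0.001 0.0670 | -0.033 0.024 0.001 0.0670 | -0.031 0.027 0.001 0.0670 | -0.028 0.030 0.001 0.0670 | -0.024 0.033 0.001 0.0670 | -0.021 0.035 0.001 0.0670 | -0.017 0.037 0.001 0.0670 | -0.013 0.039 0.001 0.0670 | -0.009 0.040 0.001 0.0670
```

Call:
jog_arm(commands="-0.040 -0.009 0 0.067 91;-0.041 -0.005 0 0.067 91;-0.041 -0.001 0 0.067 91;-0.041 0.004 0 0.067 91;-0.040 0.008 0 0.067 91;-0.039 0.012 0 0.067 91;-0.038 0.016 0 0.067 91;-0.036 0.020 0 0.067 91;-0.033 0.024 0 0.067 91;-0.031 0.027 0 0.067 91")

```text
time_s: 21.38
eef_pos: [0.4947, -0.1972, 0.1913]
ee_rot: [3.141, -0.0, 0.459]
contact_force: [0.5, -0.4, -0.0]
gripper_width: 0.0912
grasp_force: 0.0
```

Call:
jog_arm(commands="-0.028 0.030 0 0.067 91;-0.024 0.033 0 0.067 91;-0.021 0.035 0 0.067 91;-0.017 0.037 0 0.067 91;-0.013 0.039 0 0.067 91;-0.009 0.040 0 0.067 91;0 0 0 0 91;0 0 0 0 91;0 0 0 0 91;0 0 0 0 91")

```text
time_s: 22.22
eef_pos: [0.468, -0.2901, 0.191]
ee_rot: [-3.141, 0.0, -0.164]
contact_force: [0.7, 0.3, -0.7]
gripper_width: 0.0913
grasp_force: 0.0
```

```bash
python3 - <<'E'
from h import *
d=shot('wrist','w4.png');P=cloud(d)
w=(abs(P[...,0]-.471)<.05)&(abs(P[...,1]+.29)<.05)
print(rect(P,(0,0,640,400),.046,.055,w))
plan((.471,-.2905,.033,-9.5,8))
E
```

```text
(array([ 471.4, -289.9]), array([56.5, 60.1]), 79.3, 4255, np.float64(50.0))
t 22.27 at [ 0.468  -0.2901  0.191  -9.4328] rp [-3.141  0.   ] w 0.09127245656853705 F [ 0.4 -0.2 -0.2]
-> [ 0.471  -0.2905  0.033  -9.5   ] step mm 19.8 turn -0.01
0.001 -0.000 0.049 0.0001 | 0.001 -0.000 0.049 0.0001 | 0.001 -0.000 0.049 0.0001 | 0.001 -0.000 0.049 0.0001 | 0.001 -0.000 0.049 0.0001 | 0.001 -0.000 0.049 0.0001 | 0.001 -0.000 0.049 0.0001 | 0.001 -0.000 0.049 0.0001
```

View pics/w4.png

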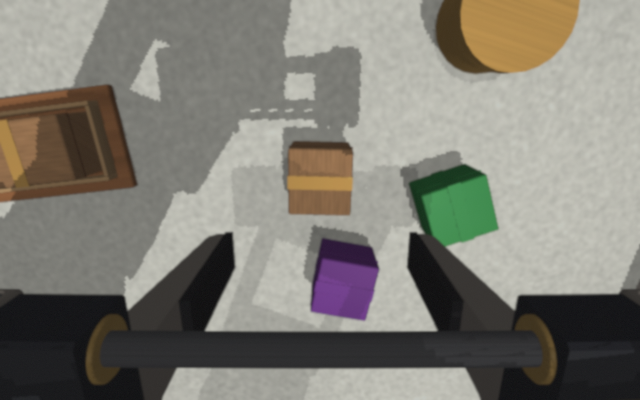

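The short carton sits between the fingers at pixels (288–352, 143–214), with its band across it. It measures 60 x 56 mm at -10.7°. The green block starts at column 410, clear of a narrower opening.

Call:
jog_arm(commands="0.008 -0.002 0.03 0.014 80;0 0 0.06 0 80;0 0 0.06 0 80;0 0 0.06 0 80;0 0 0.06 0 80;0 0 0.06 0 80;0 0 0.04 0 80;0 0 0.02 0 80;0 0 0.005 0 80;0 0 0 0 80")

```text
time_s: 23.1
eef_pos: [0.4713, -0.2903, 0.033]
ee_rot: [-3.141, 0.0, -0.188]
contact_force: [0.2, -0.3, 0.2]
gripper_width: 0.0802
grasp_force: 0.0
```

Call:
jog_arm(commands="0 0 0 0 70;0 0 0 0 50;0 0 0 0 50;0 0 0 0 50;0 0 0 0 50;0 0 0 0 50;0 0 0 0 50;0 0 0 0 50;0 0 0 0 50;0 0 0 0 50")

```text
time_s: 23.93
eef_pos: [0.4716, -0.2908, 0.0338]
ee_rot: [3.141, -0.001, -0.189]
contact_force: [-0.5, 1.1, 6.8]
gripper_width: 0.056
grasp_force: 25.0
```

```bash
python3 - <<'E'
from h import *
c=ctrl.state();y=np.degrees(c['ee_rot'][2]);p=c['eef_pos']
plan((p[0],p[1],.135,y,5),(.5452,.0529,.135,y+86.9+10.7,18))
E
```

```text
t 23.93 at [  0.4716  -0.2908   0.0338 -10.8288] rp [ 3.141e+00 -1.000e-03] w 0.056019013414155695 F [-0.5  1.1  6.8]
-> [  0.471625    -0.29084502   0.135      -10.82877583] step mm 20.2 turn 0.0
0.000 -0.000 -0.051 -0.0000 | 0.000 -0.000 -0.051 -0.0000 | 0.000 -0.000 -0.051 -0.0000 | 0.000 -0.000 -0.051 -0.0000 | 0.000 -0.000 -0.051 -0.0000
-> [5.45200000e-01 5.29000000e-02 1.35000000e-01 8.67712242e+01] step mm 19.5 turn 5.42
0.001 -0.049 -0.000 -0.0602 | 0.006 -0.048 -0.000 -0.0602 | 0.010 -0.048 -0.000 -0.0602 | 0.015 -0.047 -0.000 -0.0602 | 0.019 -0.045 -0.000 -0.0602 | 0.023 -0.043 -0.000 -0.0602 | 0.027 -0.041 -0.000 -0.0602 | 0.031 -0.038 -0.000 -0.0602 | 0.034 -0.035 -0.000 -0.0602 | 0.037 -0.031 -0.000 -0.0602 | 0.040 -0.028 -0.000 -0.0602 | 0.043 -0.024 -0.000 -0.0602 | 0.045 -0.020 -0.000 -0.0602 | 0.046 -0.015 -0.000 -0.0602 | 0.048 -0.011 -0.000 -0.0602 | 0.048 -0.006 -0.000 -0.0602 | 0.049 -0.002 -0.000 -0.0602 | 0.049 0.003 -0.000 -0.0602
```

Call:
jog_arm(commands="0 0 -0.02 0 50;0 0 -0.05 0 50;0 0 -0.06 0 50;0 0 -0.06 0 50;0 0 -0.045 0 50;0 0 -0.018 0 50;0.001 -0.049 0 -0.06 50;0.006 -0.048 0 -0.06 50;0.010 -0.048 0 -0.06 50;0.015 -0.047 0 -0.06 50")

```text
time_s: 24.77
eef_pos: [0.4871, -0.2132, 0.1338]
ee_rot: [-3.141, 0.001, 0.192]
contact_force: [-0.1, 0.9, -1.8]
gripper_width: 0.0562
grasp_force: 25.0
```

Call:
jog_arm(commands="0.019 -0.045 0 -0.06 50;0.023 -0.043 0 -0.06 50;0.027 -0.041 0 -0.06 50;0.031 -0.038 0 -0.06 50;0.034 -0.035 0 -0.06 50;0.037 -0.031 0 -0.06 50;0.040 -0.028 0 -0.06 50;0.043 -0.024 0 -0.06 50;0.045 -0.020 0 -0.06 50;0.046 -0.015 0 -0.06 50")

```text
time_s: 25.6
eef_pos: [0.5281, -0.022, 0.1337]
ee_rot: [-3.141, 0.0, 1.135]
contact_force: [0.4, 0.3, -2.2]
gripper_width: 0.0558
grasp_force: 25.0
```

Call:
jog_arm(commands="0.048 -0.011 0 -0.06 50;0.048 -0.006 0 -0.06 50;0.049 -0.002 0 -0.06 50;0.049 0.003 0 -0.063 50;0 0 0 0 50;0 0 0 0 50;0 0 0 0 50;0 0 0 0 50;0 0 0 0 50;0 0 0 0 50")

```text
time_s: 26.43
eef_pos: [0.5452, 0.0528, 0.1342]
ee_rot: [-3.141, 0.0, 1.511]
contact_force: [-0.7, -0.5, -2.1]
gripper_width: 0.0554
grasp_force: 25.0
```

```bash
python3 - <<'E'
from h import *
for n in ('side','scene'):
    d=shot(n,n+'5.png');P=cloud(d)
    w=(abs(P[...,0]-.545)<.028)&(abs(P[...,1]-.052)<.06)
    print(n,rect(P,(0,0,640,400),.145,.16,w))
plan((.5452,.0529,.046,86.9,5))
E
```

```text
side (array([545.6,  49.5]), array([64.9, 55.7]), 84.9, 316, np.float64(150.7))
scene (array([544.4,  22.9]), array([ 2.4, 52.9]), 88.8, 28, np.float64(148.6))
t 26.53 at [5.45300e-01 5.30000e-02 1.34200e-01 8.65844e+01] rp [3.142 0.   ] w 0.05564717136153252 F [ 0.2  0.8 -1.8]
-> [5.452e-01 5.290e-02 4.600e-02 8.690e+01] step mm 17.6 turn 0.06
-0.000 -0.000 0.044 -0.0007 | -0.000 -0.000 0.044 -0.0007 | -0.000 -0.000 0.044 -0.0007 | -0.000 -0.000 0.044 -0.0007 | -0.000 -0.000 0.044 -0.0007
```

Call:
jog_arm(commands="0 0 0.03 -0.003 50;0 0 0.045 0 50;0 0 0.045 0 50;0 0 0.04 0 50;0 0 0.03 0 50;0 0 0.018 0 50;0 0 0.01 0 50;0 0 0.004 0 50;0 0 0 0 50;0 0 0 0 50")

```text
time_s: 27.37
eef_pos: [0.5459, 0.0535, 0.046]
ee_rot: [3.141, -0.0, 1.517]
contact_force: [0.4, -1.0, -1.3]
gripper_width: 0.0559
grasp_force: 25.0
```

Call:
jog_arm(commands="0 0 0.001 0 50;0 0 0.001 0 50;0 0 0.001 0 50;0 0 0 0 50;0 0 0 0 50;0 0 0 0 50;0 0 0 0 50;0 0 0 0 50;0 0 0 0 50;0 0 0 0 50")

```text
time_s: 28.2
eef_pos: [0.5454, 0.0535, 0.0442]
ee_rot: [-3.142, 0.0, 1.517]
contact_force: [0.4, 0.2, -1.5]
gripper_width: 0.0557
grasp_force: 25.0
```

Call:
jog_arm(commands="0 0 0.001 0 50;0 0 0.001 0 50;0 0 0 0 50;0 0 0 0 50;0 0 0 0 50;0 0 0 0 50;0 0 0 0 50;0 0 0 0 50;0 0 0 0 50;0 0 0 0 50")

```text
time_s: 29.03
eef_pos: [0.5454, 0.0534, 0.0438]
ee_rot: [3.141, 0.0, 1.517]
contact_force: [-3.1, -0.9, 5.3]
gripper_width: 0.056
grasp_force: 25.0
```

Call:
jog_arm(commands="0 0 0 0 85;0 0 0 0 85;0 0 0 0 85;0 0 0 0 85;0 0 -0.02 0 85;0 0 -0.06 0 85;0 0 -0.08 0 85;0 0 -0.08 0 70;0 0 -0.08 0 60;0 0 -0.05 0 60")

```text
time_s: 29.87
eef_pos: [0.5464, 0.0536, 0.1952]
ee_rot: [3.138, -0.001, 1.517]
contact_force: [0.9, 1.2, 0.3]
gripper_width: 0.0669
grasp_force: 0.0
```

Call:
jog_arm(commands="0 0 0 0 60;0 0 0 0 60;0 0 0 0 60;0 0 0 0 60;0 0 0 0 60;0 0 0 0 60;0 0 0 0 60;0 0 0 0 60;0 0 0 0 60;0 0 0 0 60")

```text
time_s: 30.7
eef_pos: [0.5453, 0.0535, 0.1912]
ee_rot: [-3.141, 0.0, 1.517]
contact_force: [-1.0, 0.4, -0.3]
gripper_width: 0.0599
grasp_force: 0.0
```

```bash
python3 - <<'E'
from h import *
d=shot('wrist','w6.png');P=cloud(d)
for yc,r in((.053,.04),(-.0385,.055)):
    w=(abs(P[...,0]-.542)<.08)&(abs(P[...,1]-yc)<r)
    print(rect(P,(0,0,640,400),.056,.066,w))
w=(abs(P[...,0]-.542)<.08)&(abs(P[...,1])<.12)
print('walls',rect(P,(0,0,640,400),.022,.029,w))
for n in('side','scene'):
    P=cloud(shot(n)); w=(abs(P[...,0]-.477)<.13)&(abs(P[...,1]-.289)<.08)
    print(n,rect(P,(0,0,640,400),.06,.072,w),rect(P,(0,0,640,400),.09,.105,w))
plan((.4768,.2889,.19,5.0,16))
E
```

```text
(array([545.6,  52.4]), array([59.5, 56.7]), 87.5, 4444, np.float64(60.0))
(array([540.5, -39.1]), array([94.8, 56.6]), 86.8, 5544, np.float64(59.9))
walls (array([542.4,  -1. ]), array([186.7,  74.3]), 86.9, 2098, np.float64(25.7))
side (array([477.5, 286.7]), array([199.4,  92.5]), 4.2, 853, np.float64(66.3)) (array([477. , 283.9]), array([98.5, 18.3]), 3.3, 120, np.float64(96.3))
scene (array([477.9, 287.2]), array([204.8,  87.2]), 5.0, 2053, np.float64(65.3)) (array([478.6, 286.7]), array([98.5, 17.3]), 4.5, 243, np.float64(97.0))
t 30.85 at [5.45400e-01 5.35000e-02 1.91400e-01 8.69145e+01] rp [3.142 0.   ] w 0.06035970806026225 F [ 0.2 -0.5 -0.5]
-> [0.4768 0.2889 0.19   5.    ] step mm 15.3 turn -5.12
0.036 -0.013 0.000 0.0569 | 0.035 -0.016 0.000 0.0569 | 0.033 -0.019 0.000 0.0569 | 0.032 -0.022 0.000 0.0569 | 0.029 -0.025 0.000 0.0569 | 0.027 -0.027 0.000 0.0569 | 0.025 -0.029 0.000 0.0569 | 0.022 -0.031 0.000 0.0569 | 0.019 -0.033 0.000 0.0569 | 0.016 -0.035 0.000 0.0569 | 0.013 -0.036 0.000 0.0569 | 0.009 -0.037 0.000 0.0569 | 0.006 -0.038 0.000 0.0569 | 0.003 -0.038 0.000 0.0569 | -0.001 -0.038 0.000 0.0569 | -0.004 -0.038 0.000 0.0569
```

View pics/w6.png

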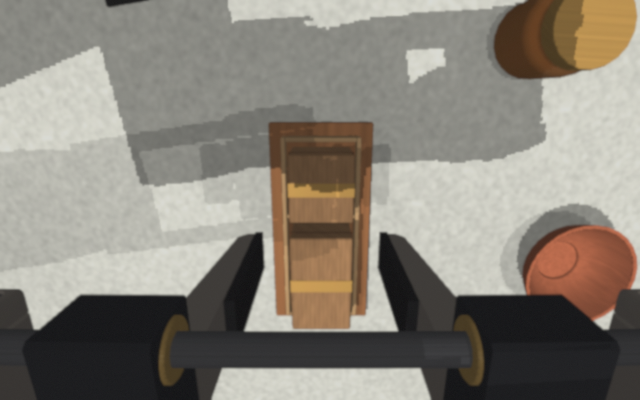

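Both cartons lie flat in their bays, at pixels (285–357, 150–222) and (288–355, 235–330). Their tops are at 60 mm and their centres are within 1 mm of target. Next is fetching the cover.

Call:
jog_arm(commands="0.036 -0.013 0 0.057 60;0.035 -0.016 0 0.057 60;0.033 -0.019 0 0.057 60;0.032 -0.022 0 0.057 60;0.029 -0.025 0 0.057 60;0.027 -0.027 0 0.057 60;0.025 -0.029 0 0.057 60;0.022 -0.031 0 0.057 60;0.019 -0.033 0 0.057 60;0.016 -0.035 0 0.057 60")

```text
time_s: 31.68
eef_pos: [0.5023, 0.2013, 0.1915]
ee_rot: [3.142, -0.0, 0.617]
contact_force: [0.3, 0.7, -0.0]
gripper_width: 0.06
grasp_force: 0.0
```

Call:
jog_arm(commands="0.013 -0.036 0 0.057 60;0.009 -0.037 0 0.057 60;0.006 -0.038 0 0.057 60;0.003 -0.038 0 0.057 60;-0.001 -0.038 0 0.057 60;-0.004 -0.038 0 0.056 60;0 0 0 0 60;0 0 0 0 60;0 0 0 0 60;0 0 0 0 60")

```text
time_s: 32.52
eef_pos: [0.4771, 0.2879, 0.1914]
ee_rot: [3.141, 0.0, 0.087]
contact_force: [0.1, 0.2, 0.6]
gripper_width: 0.0596
grasp_force: 0.0
```

```bash
python3 - <<'E'
from h import *
d=shot('wrist');P=cloud(d)
w=(abs(P[...,0]-.477)<.13)&(abs(P[...,1]-.289)<.08)
print(rect(P,(0,0,640,400),.06,.072,w),rect(P,(0,0,640,400),.09,.105,w))
plan((.4768,.2889,.0855,5.03,8))
E
```

```text
(array([477.8, 288.7]), array([200.1,  86.3]), 5.0, 21472, np.float64(65.9)) (array([478.7, 288.8]), array([99., 16.]), 4.8, 2673, np.float64(97.5))
t 32.57 at [0.4772 0.2879 0.1914 4.9651] rp [3.141 0.   ] w 0.059952848890506207 F [ 0.4 -0.5 -0.6]
-> [0.4768 0.2889 0.0855 5.03  ] step mm 13.2 turn 0.01
-0.000 -0.000 0.033 -0.0001 | -0.000 -0.000 0.033 -0.0001 | -0.000 -0.000 0.033 -0.0001 | -0.000 -0.000 0.033 -0.0001 | -0.000 -0.000 0.033 -0.0001 | -0.000 -0.000 0.033 -0.0001 | -0.000 -0.000 0.033 -0.0001 | -0.000 -0.000 0.033 -0.0001
```

Call:
jog_arm(commands="-0.001 -0.002 0.03 0 60;0 0 0.045 0 60;0 0 0.045 0 60;0 0 0.045 0 60;0 0 0.045 0 60;0 0 0.035 0 60;0 0 0.015 0 60;0 0 0.005 0 60;0 0 0 0 60;0 0 0 0 60")

```text
time_s: 33.4
eef_pos: [0.4769, 0.2895, 0.0858]
ee_rot: [-3.141, -0.001, 0.086]
contact_force: [-0.9, -0.2, 0.8]
gripper_width: 0.06
grasp_force: 0.0
```

Call:
jog_arm(commands="0 0 0 0 25;0 0 0 0 10;0 0 0 0 10;0 0 0 0 10;0 0 0 0 10;0 0 0 0 10;0 0 0 0 10;0 0 0 0 10;0 0 0 0 10;0 0 0 0 10", grip_force=35)

```text
time_s: 34.23
eef_pos: [0.4764, 0.2892, 0.0853]
ee_rot: [3.141, 0.0, 0.086]
contact_force: [-0.4, -1.6, -0.4]
gripper_width: 0.0157
grasp_force: 35.0
```

```bash
python3 - <<'E'
from h import *
c=ctrl.state();y=np.degrees(c['ee_rot'][2]);p=c['eef_pos']
plan((p[0],p[1],.20,y,6),(.5420,-.0015,.20,86.95,18))
E
```

```text
t 34.23 at [0.4764 0.2892 0.0853 4.9263] rp [3.141 0.   ] w 0.015655656833995068 F [-0.4 -1.6 -0.4]
-> [0.47643681 0.28923493 0.2        4.92633774] step mm 19.1 turn 0.0
0.000 0.000 -0.048 -0.0000 | 0.000 0.000 -0.048 -0.0000 | 0.000 0.000 -0.048 -0.0000 | 0.000 0.000 -0.048 -0.0000 | 0.000 0.000 -0.048 -0.0000 | 0.000 0.000 -0.048 -0.0000
-> [ 5.420e-01 -1.500e-03  2.000e-01  8.695e+01] step mm 16.6 turn 4.56
0.006 0.041 -0.000 -0.0506 | 0.002 0.041 -0.000 -0.0506 | -0.001 0.041 -0.000 -0.0506 | -0.004 0.041 -0.000 -0.0506 | -0.008 0.041 -0.000 -0.0506 | -0.011 0.040 -0.000 -0.0506 | -0.014 0.039 -0.000 -0.0506 | -0.017 0.038 -0.000 -0.0506 | -0.020 0.036 -0.000 -0.0506 | -0.023 0.035 -0.000 -0.0506 | -0.025 0.033 -0.000 -0.0506 | -0.028 0.031 -0.000 -0.0506 | -0.030 0.028 -0.000 -0.0506 | -0.032 0.026 -0.000 -0.0506 | -0.034 0.023 -0.000 -0.0506 | -0.036 0.020 -0.000 -0.0506 | -0.038 0.017 -0.000 -0.0506 | -0.039 0.014 -0.000 -0.0506
```

Call:
jog_arm(commands="0 0 -0.02 0 10;0 0 -0.04 0 10;0 0 -0.05 0 10;0 0 -0.05 0 10;0 0 -0.05 0 10;0 0 -0.04 0 10;0 0 -0.027 0 10;0 0 -0.01 0 10;0.006 0.041 0 -0.051 10;0.002 0.041 0 -0.051 10")

```text
time_s: 35.07
eef_pos: [0.4835, 0.2572, 0.1999]
ee_rot: [-3.142, 0.0, 0.251]
contact_force: [-0.3, -0.3, -2.7]
gripper_width: 0.0162
grasp_force: 35.0
```

Call:
jog_arm(commands="-0.001 0.041 0 -0.051 10;-0.004 0.041 0 -0.051 10;-0.008 0.041 0 -0.051 10;-0.011 0.040 0 -0.051 10;-0.014 0.039 0 -0.051 10;-0.017 0.038 0 -0.051 10;-0.020 0.036 0 -0.051 10;-0.023 0.035 0 -0.051 10;-0.025 0.033 0 -0.051 10;-0.028 0.031 0 -0.05 10")

```text
time_s: 35.9
eef_pos: [0.5202, 0.0946, 0.1993]
ee_rot: [-3.14, 0.001, 1.05]
contact_force: [-0.2, -0.5, -3.3]
gripper_width: 0.0157
grasp_force: 35.0
```

Call:
jog_arm(commands="-0.030 0.028 0 -0.05 10;-0.032 0.026 0 -0.05 10;-0.034 0.023 0 -0.05 10;-0.036 0.020 0 -0.05 10;-0.038 0.017 0 -0.05 10;-0.039 0.014 0 -0.05 10;0 0 0 0 10;0 0 0 0 10;0 0 0 0 10;0 0 0 0 10")

```text
time_s: 36.73
eef_pos: [0.5421, -0.0005, 0.1999]
ee_rot: [-3.141, -0.0, 1.516]
contact_force: [-0.3, -1.1, -2.7]
gripper_width: 0.0153
grasp_force: 35.0
```

Call:
jog_arm(commands="0 0 0 0 10;0 0 0 0 10;0 0 0 0 10;0 0 0 0 10;0 0 0 0 10;0 0 0 0 10;0 0 0 0 10;0 0 0 0 10;0 0 0 0 10;0 0 0 0 10")

```text
time_s: 37.57
eef_pos: [0.5425, -0.0012, 0.2002]
ee_rot: [3.142, 0.0, 1.517]
contact_force: [0.8, -0.0, -1.8]
gripper_width: 0.016
grasp_force: 35.0
```

```bash
python3 - <<'E'
from h import *
d=shot('wrist');P=cloud(d)
w=(abs(P[...,0]-.542)<.09)&(abs(P[...,1])<.14)
z=P[...,2][w]; print(np.histogram(z,np.arange(.1,.24,.01)))
zz=.2-.0852+.0  # cover bottom
print(rect(P,(0,0,640,400),.172,.182,w))
plan((.542,-.0018,.20,86.92,1))
E
```

```text
(array([    0,     0,     0,     0,     0,     0,     0,  3451, 30146,
         334,   945,  6191,   860]), array([0.1 , 0.11, 0.12, 0.13, 0.14, 0.15, 0.16, 0.17, 0.18, 0.19, 0.2 ,
       0.21, 0.22, 0.23]))
(array([542.8,  -0.8]), array([199.4,  86.7]), 86.8, 32496, np.float64(180.8))
t 37.62 at [ 5.42500e-01 -1.20000e-03  2.00200e-01  8.69112e+01] rp [-3.142 -0.   ] w 0.015953159079699675 F [-0.6 -0.3 -2.6]
-> [ 5.420e-01 -1.800e-03  2.000e-01  8.692e+01] step mm 0.8 turn 0.01
-0.002 -0.001 0.000 -0.0001
```

Call:
jog_arm(commands="-0.001 -0.001 0.02 0 10;0 0 0.035 0 10;0 0 0.04 0 10;0 0 0.04 0 10;0 0 0.035 0 10;0 0 0.025 0 10;0 0 0.015 0 10;0 0 0.01 0 10;0 0 0.005 0 10;0 0 0.005 0 10")

```text
time_s: 38.45
eef_pos: [0.5425, -0.0015, 0.1084]
ee_rot: [3.141, -0.0, 1.517]
contact_force: [0.6, 0.2, -2.1]
gripper_width: 0.0158
grasp_force: 35.0
```

Call:
jog_arm(commands="0 0 0.005 0 10;0 0 0.005 0 10;0 0 0.005 0 10;0 0 0.005 0 10;0 0 0 0 10;0 0 0 0 10;0 0 0 0 10;0 0 0 0 10;0 0 0 0 10;0 0 0 0 10")

```text
time_s: 39.28
eef_pos: [0.5421, -0.0015, 0.1002]
ee_rot: [3.141, 0.0, 1.517]
contact_force: [0.9, -0.5, -2.6]
gripper_width: 0.0156
grasp_force: 35.0
```

Cover engaged round the walls with no side force. Lowering the rest of the way.

Call:
jog_arm(commands="0 0 0.005 0 10;0 0 0.005 0 10;0 0 0.004 0 10;0 0 0.003 0 10;0 0 0.002 0 10;0 0 0.001 0 10;0 0 0 0 10;0 0 0 0 10;0 0 0 0 10;0 0 0 0 10")

```text
time_s: 40.12
eef_pos: [0.5422, -0.0015, 0.0923]
ee_rot: [3.141, 0.0, 1.517]
contact_force: [-0.2, -0.3, -2.5]
gripper_width: 0.0158
grasp_force: 35.0
```

Call:
jog_arm(commands="0 0 0.001 0 10;0 0 0.001 0 10;0 0 0.001 0 10;0 0 0 0 10;0 0 0 0 10;0 0 0 0 10;0 0 0 0 10;0 0 0 0 10;0 0 0 0 10;0 0 0 0 10")

```text
time_s: 40.95
eef_pos: [0.5423, -0.0015, 0.0912]
ee_rot: [3.141, -0.0, 1.517]
contact_force: [-0.4, -0.6, 6.5]
gripper_width: 0.0154
grasp_force: 35.0
```

Seated: the board pushes back with +6.5 N at the original height. Releasing and retreating.

Call:
jog_arm(commands="0 0 0 0 40;0 0 0 0 60;0 0 0 0 60;0 0 0 0 60;0 0 -0.02 0 60;0 0 -0.06 0 60;0 0 -0.08 0 60;0 0 -0.08 0 60;0 0 -0.06 0 60;0 0 -0.03 0 60")

```text
time_s: 41.78
eef_pos: [0.5435, -0.0015, 0.227]
ee_rot: [3.137, -0.0, 1.517]
contact_force: [-0.2, -0.4, -0.6]
gripper_width: 0.0603
grasp_force: 0.0
```

Call:
jog_arm(commands="0 0 0 0 60;0 0 0 0 60;0 0 0 0 60;0 0 0 0 60;0 0 0 0 60;0 0 0 0 60;0 0 0 0 60;0 0 0 0 60;0 0 0 0 60;0 0 0 0 60")

```text
time_s: 42.62
eef_pos: [0.5421, -0.0015, 0.2229]
ee_rot: [-3.141, 0.0, 1.517]
contact_force: [-0.1, -0.3, 0.2]
gripper_width: 0.0598
grasp_force: 0.0
```

```bash
python3 - <<'E'
from h import *
d=shot('wrist');P=cloud(d)
w=(abs(P[...,0]-.542)<.08)&(abs(P[...,1])<.12)
print(rect(P,(0,0,640,400),.066,.078,w))
Q=P[w];Q=Q[(Q[:,2]>.066)&(Q[:,2]<.078)];print('plane',np.linalg.lstsq(np.c_[Q[:,:2]-[.5424,-.001],np.ones(len(Q))],Q[:,2],rcond=None)[0])
for n in('side','scene'):
    d=shot(n,n+'7.png');P=cloud(d); w=(abs(P[...,0]-.542)<.08)&(abs(P[...,1])<.12)
    print(n,rect(P,(0,0,640,400),.066,.078,w))
print(ctrl.state()['time_s'])
E
```

```text
(array([542.6,  -1.1]), array([199.3,  86.4]), 86.9, 18377, np.float64(71.9))
plane [0.00030421 0.00024977 0.07190355]
side (array([541.8,  -1.6]), array([204.2,  86.1]), 86.9, 1556, np.float64(72.4))
scene (array([544. ,  -0.6]), array([198.9,  90.9]), 86.9, 2113, np.float64(70.6))
42.7667
```

View pics/scene7.png

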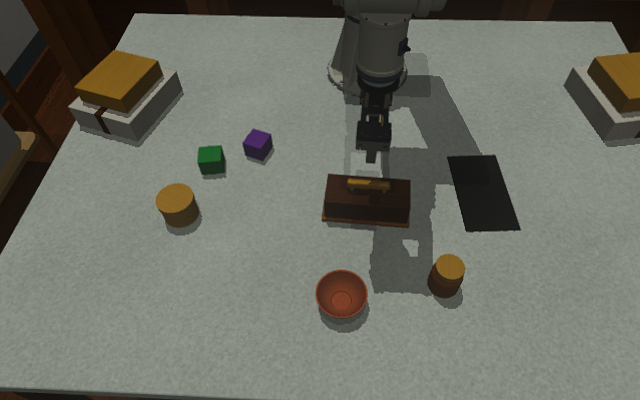

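The cover is back on the chest at pixel (367,200), level with its roof at 71.9 mm, centred and in line. The gripper is clear, and the jar, bowl and tin have not moved.

```bash
python3 -c "
from cell import ctrl
print(ctrl.close_job())"
```

```text
the job is handed in; nothing more can be done
None
```

The job is handed in, though no verdict came back: both cartons lie flat in their matching bays, the cover is back on the chest fully down, level and centred, and the jar, bowl and tin stand where they were; the clock read about 43 s.

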